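# Take the pressure wheel off the bench roller press

### The arm

A 7-joint arm with a two-finger parallel gripper is mounted at the origin on the work surface. World frame = base frame: x ahead of the robot, y to its left, z up, the work surface at z = 0. Lengths are in mm, angles in rad, forces in N, time in s.
With the tool pointing down it reaches from about 425 to 975 mm from the base axis. Payload 16.7 kg.
Tool frame: the origin (TCP) lies at the very end of the fingers, on their centre line; the grasp point (between the pads) lies 19 mm behind it (arm.grasp_offset is the distance from the TCP to the grasp point, in mm); z points along the fingers, y is the line along which they close (so a half turn about z gives the same grasp; the last joint's range is limited). The gripper opens to 85 mm and grips with 20 to 120 N. Pads are 22 mm wide; open, the fingers measure 114 mm over their backs; the gripper's body (76 mm by 85 mm) begins 54 mm behind the grasp point. The pads swing forward as they close: fully open they stand 13 mm farther back than shut.
Start: joints at [1.157, 0.426, 0.074, 1.606, -0.034, 1.111, -0.067], TCP at [176.629, -651.442, 203.202] pointing down, gripper open.
Joint ranges: [-2.85, 2.85], [-0.5, 2.14], [-1.23, 1.37], [0.21, 2.46], [-1.02, 4.16], [0.16, 2.05], [-2.73, 2.73]. Speed limits (rad/s): [1.89, 1.89, 2.39, 2.39, 3.01, 3.01, 3.01].

### API

Orientations are given as a unit quaternion [x, y, z, w].
In Python, from rig import arm gives the robot as it stands. The module is installed in compiled form; this text tells all that it offers.
- The arm moves only by the shell command python3 -m creep 'ROWS'. ROWS is a JSON object of lists of equal length, an entry for each row: "travel": the shift along the world's x, y, z in mm, a list of three; "turn": the turn about the world's z in rad; "fingers": the opening, from -1 (shut) to 1 (fully open). A call has exactly 10 rows; each row is the pose to reach, as a shift and turn from the pose commanded when the call began; what a row does not reach only later rows make up. A row lasts 1/10 s, in which the tool goes at most 50 mm and 8.59 degrees, less where a joint would pass 70% of its speed; a pose out of reach is approached as far as the arm can. A call with a gripper value outside its range is refused whole. The fingers move at their own pace and stop on an object; the grip force is fixed at half the most. Time passes only in rows, so rows that repeat a pose let the fingers close, or fill a call up. It gives the time, the measured TCP pose, the force, the opening and the grip force at its end, in the units of the state.
- arm.read_state(): the state, without advancing time (a new reading comes with each control period).
- arm.snapshot(name): name is "side" or "top" or "wrist"; returns a dict with "color" (480x640x3 uint8, red, green, blue), "intrinsics" (3x3 intrinsics, pixels), "T" (4x4, takes a point from camera to world coordinates); the wrist camera has in their place "tool_from_camera" (4x4, takes a point from camera to tool coordinates, whose origin is the TCP and whose axes are the flange's). Camera axes: x right, y down, z forward; pixel columns grow to the right and rows downward; lengths in mm; the calibration is good to about 2 mm. A picture is of the moment at which its call begins: read the wrist's pose just before it. There is no depth.
- arm.job_done(): hands the job in; it is judged then, once.
The state is a dict: "clock": time; "joints": joint angles; "dq": joint speeds; "joint_efforts": joint torques, N m; "position": TCP position; "ee_rot": TCP orientation; "ft_force": force on the tool from outside, world axes, zero at the start; "moment": the same for the moment, N m; "gripper_width": opening from 0.0 (shut) to 1.0 (fully open); "gripper_force": force on a finger pad.
Only numpy, scipy, OpenCV 4.12 (cv2) and the standard library are available. Lean on these libraries where they do the work, as an engineer would, in place of code of your own. Each camera call takes 0.05 s, during which the arm holds its last target. There are 200 camera calls.

### The job

Take the rubber-tyred pressure wheel off the bench roller press: flip its cam lever right up to open it, ease the wheel's axle forward over the little lips of the slots, lower it out of the open bottom of the fork and bring the wheel out from under the head. Then stand the wheel upright, right down, in the empty bay of the wooden wheel rack. Leave the lever open, and do not disturb the spare wheel, the jar, the tin or the brush.

Things in the scene. Friction and masses are not known exactly. Their poses are not given: they have to be found in the camera images.
- press: Grey C-frame bench roller press, fixed. Origin on the bench right below the axle seat's middle; own x points from the feeding side to the column, y to the lever's side, z up. All in mm: base x -95 to 190, y +-62, z to 24; bed plate to z 28, lower roller showing in it to z 32; column x 100 to 165, y +-30, to z 290, joined to the head by an arm.
- head_edge (a point): Middle of the lower front edge of the press's head, press frame (-42, 0, 233) mm. The head is a block over the wheel, x -42 to 70, y +-24, z 233 to 290 (a knob above to z 320); the fork's crown under it is x -26 to 16, y +-28, z 223 to 233. No room above the rim for an upright gripper: come to the wheel leaning 30 to 50 degrees, fingers down and forward along the press's +x.
- seat (a point): Where the axle's middle rests, press frame (0, 0, 150) mm, in a fork of two steel legs: inner faces y +-20, outer +-26, x -24 to 14, feet at z 134. Each leg has a hooked slot: ledge at z 146 from x -7.5 to 5, with a lip 2.5 mm high at x -7.5 to -4 holding the axle back; roof at z 161, so the axle can rise up to 7 mm; raised 4 to 5 mm it passes forward (-x) over the lip.
- slot_mouth (a point): Middle of the open bottom of the slots, press frame (-13.5, 0, 134) mm. In front of the lip each slot turns straight down: x -19.5 to -7.5, 12 mm wide, open at z 134. The axle goes 13.5 mm forward of the seat, then down; it is clear of the fork once its middle is below z 128.
- cam_lever (a joint): Cam lever on the fork's +y leg, turning about the press's y axis. 0 = shut: handle level, pointing to the press's -x, cam nose just in front of the axle's end. Grows as the handle swings up; 1.57 = straight up, stop at 1.6; counts as open beyond 1.2, when the cam is out of the axle's way. Starts at 0 to 0.08. Stiff (0.16 N m, 2 N at the handle): stays where it is left.
- lever_pivot (a point): Lever's turning axis: press frame (-6, 30, 172) mm.
- lever_grip (a point): Middle of the lever's round black handle, 12 mm thick, 40 mm long; 94 mm from the turning axis and 50 mm farther out to +y than lever_pivot: press frame (-100, 80, 172) mm when shut. When the lever is up the head's side is 50 mm inwards of it. It can be pinched across the press's y and led round in an arc, turning between the fingers.
- wheel: Pressure wheel to take off: 130 mm across, 30 mm thick, black tyre, flat sides with metal hub discs, 0.3 to 0.55 kg, one piece with its steel axle (8 mm across, 72 long); bosses 36 mm over their faces, 2 mm play to each leg. Origin at the axle's middle, own y along it; x, z turn with the wheel. Its front rim can be pinched across the sides, some 54 mm before the axle at axle height.
- rack: Wooden wheel rack, fixed; base board 136 x 160 x 12 mm, origin under its middle. Two bays along its own x, middles at y +45 (empty) and -45 (spare wheel) mm; each 40 mm wide between slats 12 mm thick (x +-66, z 12 to 42), with cross blocks against rolling (z 12 to 24, x 42 to 60 and -60 to -42). A wheel fully down has its axle 77 mm above the bench.
- empty_bay (a point): Middle of the empty bay's floor: rack frame (0, 45, 12) mm.
- spare_wheel: Spare wheel with a grey tyre, same sizes, standing in the rack's other bay. Origin at the middle of its axle.
- flux_jar: Round amber jar, 64 mm across, 85 mm tall; leave alone. Origin under its middle.
- patina_tin: Tin, 72 mm across, 110 mm tall; leave alone. Origin under its middle.
- flux_brush: Brush lying on the bench across the front of the press, 190 mm long; leave alone. Origin on the bench under it.
- offcut_tray: Grey tray of glass offcuts, fixed, 190 x 150 x 45 mm; stands on the other side of the press from the rack. Origin under its middle.
Things that resemble listed ones, but are neither listed nor needed, are in the scene too. What is shaped like the wheel but purple is not meant.

How it is judged (in metres and radians):
On the way, in this order (a step that is already met when the one before it is completed fails the run):
1. the cam lever is flipped open (beyond 1.2 rad) with the wheel still hanging in its seat (value of joint cam_lever above 1.2 rad and distance between wheel and seat below 0.009 m), for 0.1 s.
2. the axle is lowered out of the bottom of the slots (its middle lower than 22 mm below the seat), the lever still open (z of wheel in the frame of seat below -0.022 m and value of joint cam_lever above 1.15 rad).
At the end, for the whole second after the job is handed in: The wheel stands upright (axle within about 18 degrees of level) and at rest in the empty bay, fully down on its floor (axle 60 to 69 mm above the bay floor, within 14 mm of the bay's middle along the bay and 18 mm across); the cam lever is still open (beyond 1.15 rad) (x of wheel in the frame of empty_bay between -0.014 and 0.014 m and y of wheel in the frame of empty_bay between -0.018 and 0.018 m and z of wheel in the frame of empty_bay between 0.06 and 0.069 m and angle between wheel's own y axis and vertical between 1.25 and 1.89 rad and linear speed of wheel below 0.02 m/s and value of joint cam_lever above 1.15 rad); the robot touches nothing.
It fails at once if the spare wheel is shifted more than 15 mm (distance of spare_wheel from where it was at the start of the episode above 0.015 m).
It fails at once if the jar is shifted more than 20 mm (distance of flux_jar from where it was at the start of the episode above 0.02 m).
It fails at once if the tin is shifted more than 20 mm (distance of patina_tin from where it was at the start of the episode above 0.02 m).
It fails at once if the brush is shifted more than 25 mm (distance of flux_brush from where it was at the start of the episode above 0.025 m).
It also fails if it takes over 64 s, if anything falls off the work surface, if the arm or the gripper's body presses on something with over 40 N, if the wrist force passes 120 N, or if a joint passes its speed limit or range.

## Working session

There is one attempt and no reset: what is moved stays moved. The work goes in short steps, Python scripts to look and compute and a shell command to move; the robot and the scene stay as the last step left them, time stands still between calls to the robot, and variables do not carry over. Pictures are saved under pics/ and viewed, at most 10 in all, crops included, and the job is handed in when it is done.

```bash
mkdir -p pics; ls; cat > h.py <<'E'
from rig import arm
import cv2, numpy as np
from scipy.spatial.transform import Rotation as R
def snap(n,f):
    s=arm.read_state(); d=arm.snapshot(n); cv2.imwrite('pics/'+f+'.png',d['color'][:,:,::-1])
    if 'T' in d: T=np.array(d['T'])
    else:
        W=np.eye(4);W[:3,:3]=R.from_quat(s['ee_rot']).as_matrix();W[:3,3]=s['position'];T=W@np.array(d['tool_from_camera'])
    np.savez('pics/'+f+'.npz',K=np.array(d['intrinsics']),T=T); return d
def load(f): z=np.load('pics/'+f+'.npz'); return z['K'],z['T']
def ray(f,uv):
    K,T=load(f); v=T[:3,:3]@np.linalg.solve(K,[uv[0],uv[1],1]); return T[:3,3],v/np.linalg.norm(v)
def onz(f,uv,z):
    o,v=ray(f,uv); return o+v*(z-o[2])/v[2]
def tri(obs):
    A=np.zeros((3,3));b=np.zeros(3)
    for f,uv in obs:
        o,v=ray(f,uv);P=np.eye(3)-np.outer(v,v);A+=P;b+=P@o
    p=np.linalg.solve(A,b); return p,[round(float(np.linalg.norm(np.cross(p-ray(f,uv)[0],ray(f,uv)[1]))),1) for f,uv in obs]
def proj(f,p):
    K,T=load(f); c=np.linalg.inv(T)@np.append(p,1); q=K@c[:3]; return q[:2]/q[2]
E
python3 - <<'E'
from h import *
np.set_printoptions(precision=3,suppress=True)
s=arm.read_state(); print(s)
print(R.from_quat(s['ee_rot']).as_matrix())
for n in('side','top','wrist'): snap(n,n+'0'); print(n,load(n+'0'))
E
```

```text
pics
{'clock': 0.0, 'joints': array([ 1.157,  0.427,  0.074,  1.607, -0.034,  1.111, -0.067]), 'dq': array([-0.   ,  0.   , -0.001, -0.002, -0.   ,  0.001, -0.001]), 'joint_efforts': array([ -0.   , -94.984,   3.761, -46.352,   0.019,   0.01 ,  -0.   ]), 'position': array([ 176.513, -651.049,  202.508]), 'ee_rot': array([ 0.991,  0.132, -0.   , -0.001]), 'ft_force': array([ 0.284, -0.189,  0.213]), 'moment': array([ 0.05 , -0.055, -0.007]), 'gripper_force': 0.0, 'gripper_width': 0.9999880037114388}
[[ 0.965  0.262 -0.   ]
 [ 0.262 -0.965  0.001]
 [-0.    -0.001 -1.   ]]
side (array([[433.801,   0.   , 318.828],
       [  0.   , 433.801, 242.119],
       [  0.   ,   0.   ,   1.   ]]), array([[   0.951,   -0.193,    0.241,  324.173],
       [  -0.308,   -0.555,    0.773, -610.514],
       [  -0.016,   -0.809,   -0.587,  642.296],
       [   0.   ,    0.   ,    0.   ,    1.   ]]))
top (array([[485.731,   0.   , 324.109],
       [  0.   , 485.731, 237.163],
       [  0.   ,   0.   ,   1.   ]]), array([[  -0.028,   -0.987,    0.157,  376.662],
       [  -0.999,    0.025,   -0.021,    4.716],
       [   0.017,   -0.158,   -0.987, 1139.617],
       [   0.   ,    0.   ,    0.   ,    1.   ]]))
wrist (array([[357.295,   0.   , 321.984],
       [  0.   , 357.295, 236.056],
       [  0.   ,   0.   ,   1.   ]]), array([[   0.262,   -0.928,   -0.266,  244.901],
       [  -0.965,   -0.253,   -0.071, -633.787],
       [  -0.001,    0.275,   -0.961,  373.262],
       [   0.   ,    0.   ,    0.   ,    1.   ]]))
```

View pics/side0.png

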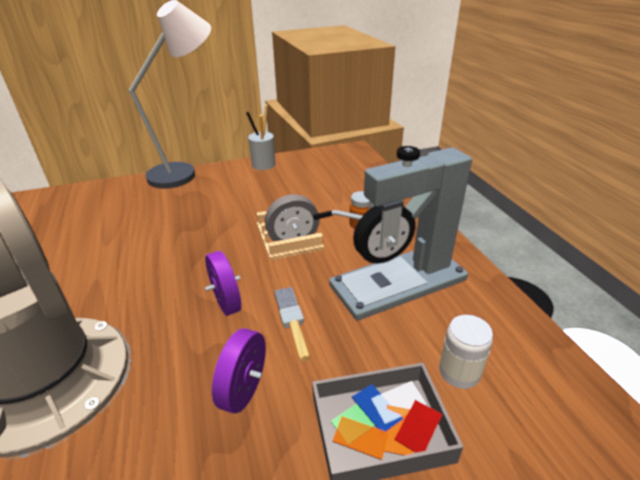

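View pics/top0.png

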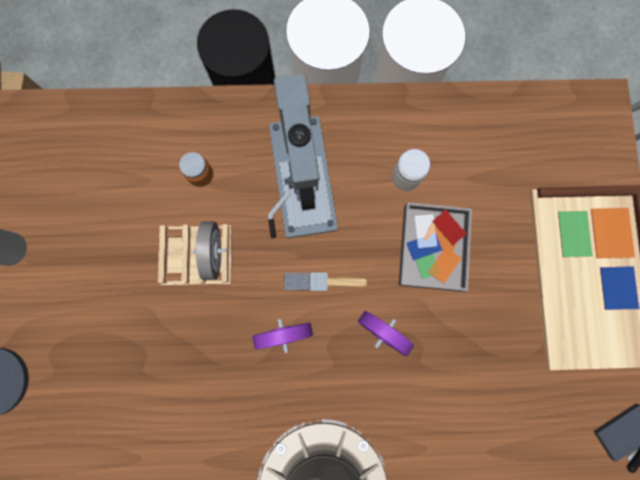

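The side picture shows the press with the black wheel at about (385,232), the grey spare in the rack at (293,218), two purple decoys at (240,370) and (222,282), the brush at (290,322), the jar near (362,208) and the tin at (467,350). In the top picture the press knob is at (299,135), the lever handle at (272,228), the rack at (195,254) and its empty bay at about (175,254).

The press's own +x is close to world +x. Moves only allow a turn about z, so I first need to know whether a lean gained at the edge of the reach stays. I'll test that in free air, upward.

```bash
python3 -m creep '{"travel":[[0,0,50],[0,0,100],[0,0,150],[0,0,200],[0,0,250],[0,0,300],[0,0,350],[0,0,400],[0,0,450],[0,0,500]],"turn":[0,0,0,0,0,0,0,0,0,0],"fingers":[1,1,1,1,1,1,1,1,1,1]}'; python3 - <<'E'
from h import *
s=arm.read_state();print(s['joints'].round(3),s['position'].round(0),R.from_quat(s['ee_rot']).as_matrix().round(2))
E
python3 -m creep '{"travel":[[0,0,50],[0,0,100],[0,0,150],[0,0,200],[0,0,250],[0,0,300],[0,0,350],[0,0,400],[0,0,400],[0,0,400]],"turn":[0,0,0,0,0,0,0,0,0,0],"fingers":[1,1,1,1,1,1,1,1,1,1]}'; python3 - <<'E'
from h import *
s=arm.read_state();print(s['joints'].round(3),s['position'].round(0),R.from_quat(s['ee_rot']).as_matrix().round(2))
E
```

```text
clock: 1.15
position: [175.3, -644.5, 669.0]
ee_rot: [0.991, 0.133, 0.002, 0.017]
ft_force: [-0.1, 0.3, -1.5]
gripper_width: 1.006
gripper_force: 0.0
[ 1.036  0.426  0.384  0.653 -0.178  2.049 -0.004] [ 175. -644.  669.] [[ 0.96  0.26  0.01]
 [ 0.26 -0.96 -0.03]
 [-0.    0.03 -1.  ]]
clock: 2.15
position: [172.2, -551.7, 745.5]
ee_rot: [0.988, 0.137, 0.011, 0.065]
ft_force: [-0.2, -1.8, -1.8]
gripper_width: 1.002
gripper_force: 0.0
[ 7.100e-01  2.470e-01  7.200e-01  7.640e-01 -2.040e-01  2.048e+00
  1.000e-03] [ 172. -552.  745.] [[ 0.96  0.27  0.04]
 [ 0.27 -0.95 -0.13]
 [ 0.    0.13 -0.99]]
```

```bash
python3 -m creep '{"travel":[[0,0,-20],[0,0,-40],[0,0,-60],[0,0,-80],[0,0,-100],[0,0,-100],[0,0,-100],[0,0,-100],[0,0,-100],[0,0,-100]],"turn":[0,0,0,0,0,0,0,0,0,0],"fingers":[1,1,1,1,1,1,1,1,1,1]}'; python3 - <<'E'
from h import *
s=arm.read_state();print(s['joints'].round(3),s['position'].round(0),R.from_quat(s['ee_rot']).as_matrix().round(2))
E
```

```text
clock: 3.15
position: [168.7, -552.2, 651.6]
ee_rot: [0.989, 0.132, 0.01, 0.072]
ft_force: [-0.0, 0.2, -0.1]
gripper_width: 0.998
gripper_force: 0.0
[ 0.554  0.109  0.71   1.119 -0.067  1.795 -0.069] [ 169. -552.  652.] [[ 0.96  0.26  0.04]
 [ 0.26 -0.95 -0.14]
 [ 0.    0.14 -0.99]]
```

The lean does stay in the commanded pose. I'll turn the tool about 103° first, so that the closing line ends up across the lean, then build the lean at the reach limit.

```bash
cat > st.py <<'E'
from h import *
s=arm.read_state();M=R.from_quat(s['ee_rot']).as_matrix();p=s['position']
print('q',s['joints'].round(2),'p',p.round(1),'\nx',M[:,0].round(3),'y',M[:,1].round(3),'z',M[:,2].round(3),'lean',np.degrees(np.arccos(-M[2,2])).round(1),'az',np.degrees(np.arctan2(M[1,2],M[0,2])).round(1),'rad az',np.degrees(np.arctan2(p[1],p[0])).round(1),'grasp',(p-19*M[:,2]).round(1),'F',s['ft_force'].round(1),'w',round(s['gripper_width'],3),'t',round(s['clock'],2))
E
python3 -m creep '{"travel":[[0,0,0],[0,0,0],[0,0,0],[0,0,0],[0,0,0],[0,0,0],[0,0,0],[0,0,0],[0,0,0],[0,0,0]],"turn":[0.15,0.3,0.45,0.6,0.75,0.9,1.05,1.2,1.35,1.5],"fingers":[1,1,1,1,1,1,1,1,1,1]}' >/dev/null; python3 st.py
python3 -m creep '{"travel":[[0,0,50],[0,0,100],[0,0,150],[0,0,200],[0,0,250],[0,0,300],[0,0,350],[0,0,400],[0,0,450],[0,0,500]],"turn":[0.15,0.3,0.3,0.3,0.3,0.3,0.3,0.3,0.3,0.3],"fingers":[1,1,1,1,1,1,1,1,1,1]}'>/dev/null; python3 st.py
```

```text
q [ 0.83  0.22  0.61  1.   -0.29  1.95  1.51] p [ 168.6 -552.2  651.3] 
x [-0.2    0.98   0.001] y [0.97  0.197 0.144] z [ 0.141  0.03  -0.99 ] lean 8.3 az 12.0 rad az -73.0 grasp [ 165.9 -552.7  670.1] F [-0.5  0.1 -0.3] w 1.01 t 4.15
q [ 1.25  0.19 -0.07  0.86 -0.15  2.05  1.6 ] p [ 186.5 -511.4  713.2] 
x [-0.467  0.882 -0.06 ] y [0.871 0.47  0.142] z [ 0.153  0.014 -0.988] lean 8.9 az 5.3 rad az -70.0 grasp [ 183.6 -511.7  732. ] F [0.3 0.9 0.1] w 1.001 t 5.15
```

```bash
python3 -m creep '{"travel":[[15,-50,50],[30,-100,100],[45,-150,150],[60,-200,200],[75,-250,250],[90,-300,300],[105,-350,350],[120,-400,400],[135,-450,450],[150,-500,500]],"turn":[0,0,0,0,0,0,0,0,0,0],"fingers":[1,1,1,1,1,1,1,1,1,1]}'>/dev/null; python3 st.py
python3 -m creep '{"travel":[[15,-50,50],[30,-100,100],[45,-150,150],[60,-200,200],[75,-250,250],[90,-300,300],[105,-350,350],[120,-400,400],[135,-450,450],[150,-500,500]],"turn":[0,0,0,0,0,0,0,0,0,0],"fingers":[1,1,1,1,1,1,1,1,1,1]}'>/dev/null; python3 st.py
```

```text
q [ 1.16  0.31  0.36  0.42 -0.51  2.05  1.6 ] p [ 196.  -585.5  858.5] 
x [-0.343  0.854 -0.391] y [0.869 0.446 0.212] z [ 0.355 -0.267 -0.896] lean 26.4 az -36.9 rad az -71.5 grasp [ 189.3 -580.4  875.5] F [ 0.2  0.5 -0.8] w 1.003 t 6.15
q [ 1.15  0.53  0.88  0.21 -1.02  2.05  1.6 ] p [ 246.1 -674.4  830.9] 
x [-0.331  0.846 -0.418] y [0.87  0.445 0.21 ] z [ 0.364 -0.294 -0.884] lean 27.9 az -38.9 rad az -70.0 grasp [ 239.2 -668.8  847.7] F [ 0.7 -0.5 -0.9] w 0.998 t 7.15
```

```bash
python3 -m creep '{"travel":[[-12,35,-35],[-24,70,-70],[-36,105,-105],[-48,140,-140],[-48,140,-140],[-48,140,-140],[-48,140,-140],[-48,140,-140],[-48,140,-140],[-48,140,-140]],"turn":[0.15,0.3,0.45,0.6,0.75,0.75,0.75,0.75,0.75,0.75],"fingers":[1,1,1,1,1,1,1,1,1,1]}'>/dev/null; python3 st.py
python3 -m creep '{"travel":[[15,-50,50],[30,-100,100],[45,-150,150],[60,-200,200],[75,-250,250],[90,-300,300],[105,-350,350],[120,-400,400],[135,-450,450],[150,-500,500]],"turn":[0,0,0,0,0,0,0,0,0,0],"fingers":[1,1,1,1,1,1,1,1,1,1]}'>/dev/null; python3 st.py
```

```text
q [ 0.69  0.2   0.96  1.07 -0.7   1.94  2.56] p [ 198.1 -533.6  692.8] 
x [-0.818  0.393 -0.42 ] y [0.332 0.919 0.212] z [ 0.469  0.034 -0.882] lean 28.1 az 4.1 rad az -69.6 grasp [ 189.2 -534.2  709.5] F [ 0.8 -0.7 -0. ] w 0.998 t 8.15
q [ 1.39  0.48 -0.33  0.37 -0.34  2.05  2.13] p [ 290.8 -622.8  776.2] 
x [-0.82   0.344 -0.458] y [0.301 0.939 0.167] z [ 0.487 -0.001 -0.873] lean 29.2 az -0.1 rad az -65.0 grasp [ 281.5 -622.8  792.8] F [0.5 1.6 0.5] w 0.999 t 9.15
```

```bash
python3 -m creep '{"travel":[[5,-15,50],[10,-30,100],[15,-45,150],[20,-60,200],[25,-75,250],[30,-90,300],[35,-105,350],[40,-120,400],[45,-135,450],[50,-150,500]],"turn":[0,0,0,0,0,0,0,0,0,0],"fingers":[1,1,1,1,1,1,1,1,1,1]}'>/dev/null; python3 st.py
```

```text
q [ 1.29  0.46 -0.31  0.28 -0.33  2.05  2.02] p [ 333.4 -587.4  829.1] 
x [-0.79   0.347 -0.505] y [0.325 0.936 0.134] z [ 0.519 -0.058 -0.853] lean 31.5 az -6.4 rad az -60.4 grasp [ 323.6 -586.3  845.3] F [1.3 1.1 0.3] w 1.0 t 10.15
```

```bash
python3 -m creep '{"travel":[[-10,20,40],[-20,40,80],[-30,60,120],[-40,80,160],[-50,100,200],[-60,120,240],[-70,140,280],[-80,160,320],[-90,180,360],[-100,200,400]],"turn":[0,0,0,0,0,0,0,0,0,0],"fingers":[1,1,1,1,1,1,1,1,1,1]}'>/dev/null; python3 st.py
```

```text
q [ 1.58  0.21 -0.75  0.46 -0.25  2.05  1.88] p [ 291.1 -426.4  914.6] 
x [-0.759  0.359 -0.542] y [0.354 0.928 0.119] z [ 0.546 -0.102 -0.832] lean 33.7 az -10.6 rad az -55.7 grasp [ 280.7 -424.5  930.4] F [-0.3  0.2  0.1] w 0.997 t 11.15
```

```bash
python3 -m creep '{"travel":[[20,-30,30],[40,-60,60],[60,-90,100],[80,-120,150],[100,-150,200],[120,-180,250],[140,-210,300],[160,-240,350],[180,-270,400],[200,-300,450]],"turn":[0.12,0.24,0.36,0.48,0.5,0.5,0.5,0.5,0.5,0.5],"fingers":[1,1,1,1,1,1,1,1,1,1]}'>/dev/null; python3 st.py
python3 -m creep '{"travel":[[20,-30,40],[40,-60,80],[60,-90,120],[80,-120,160],[100,-150,200],[120,-180,250],[140,-210,300],[160,-240,350],[180,-270,400],[200,-300,450]],"turn":[0,0,0,0,0,0,0,0,0,0],"fingers":[1,1,1,1,1,1,1,1,1,1]}'>/dev/null; python3 st.py
```

```text
q [ 1.47  0.44 -0.73  0.32 -0.27  2.05  2.25] p [ 329.3 -534.2  864.3] 
x [-0.785  0.016 -0.619] y [-0.016  0.999  0.046] z [ 0.619  0.046 -0.784] lean 38.4 az 4.2 rad az -58.3 grasp [ 317.5 -535.   879.2] F [ 0.5 -1.1 -0.2] w 0.998 t 12.15
q [ 1.11  0.51  0.35  0.21 -1.02  2.05  2.3 ] p [ 404.1 -549.5  866.9] 
x [-0.767  0.01  -0.641] y [-0.013  0.999  0.032] z [ 0.641  0.033 -0.767] lean 39.9 az 3.0 rad az -53.7 grasp [ 391.9 -550.2  881.4] F [-0.7 -0.4  0.3] w 0.998 t 13.15
```

```bash
python3 - <<'E'
from h import *
a=cv2.imread('pics/top0.png')[110:260,150:350]; b=cv2.imread('pics/side0.png')[140:320,250:475]
a=cv2.resize(a,None,fx=4,fy=4,interpolation=cv2.INTER_CUBIC); b=cv2.resize(b,None,fx=3.5,fy=3.3,interpolation=cv2.INTER_CUBIC)
cv2.imwrite('pics/c1.png',a);cv2.imwrite('pics/c2.png',b);print(a.shape,b.shape)
E
```

```text
(600, 800, 3) (594, 788, 3)
```

View pics/c1.png

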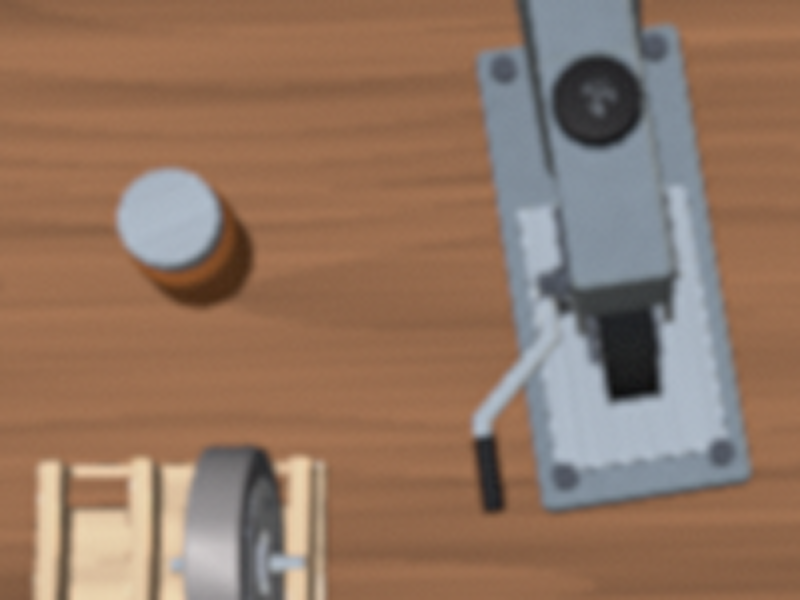

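View pics/c2.png

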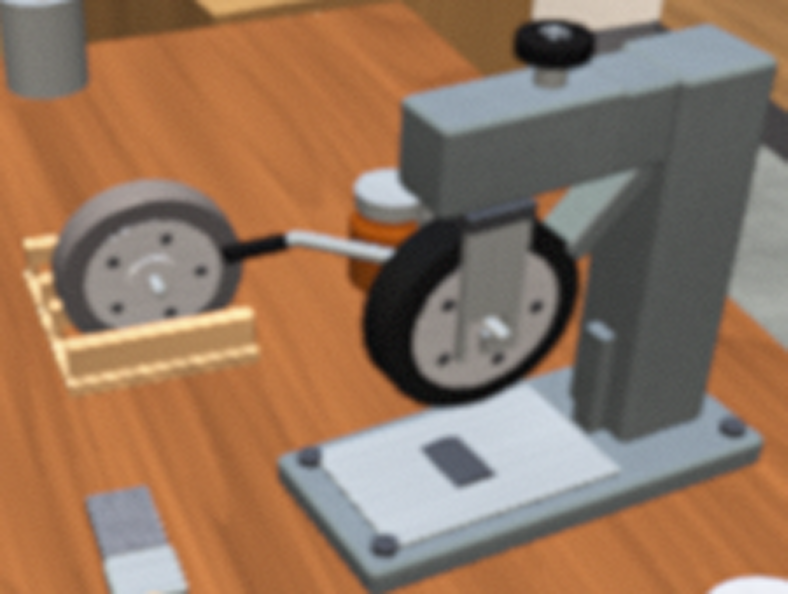

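Crop 1 (top): base-plate corners at full-image pixels (286.3,237.5), (337.3,229.3), (269.3,123.8) and (319.5,116.8). The lever handle's middle is at (272,228) and the empty bay lies between the slats at u≈162.5 and 185.8. Crop 2 (side): the black-tyred wheel hangs in the fork with its near axle end at about (391,240), and the handle's middle is at (323,215). Candidates for the wheel:
- black wheel at side (385,232): this is the one
- grey spare at (293,218)
- purple wheels at (240,370) and (222,282): decoys

```bash
python3 - <<'E'
from h import *
from scipy.optimize import least_squares
np.set_printoptions(precision=2,suppress=True)
obs=[('top0',(286.3,237.5),(-95,62,24)),('top0',(337.3,229.3),(-95,-62,24)),('top0',(269.3,123.8),(190,62,24)),('top0',(319.5,116.8),(190,-62,24)),
('side0',(355.7,314.5),(-95,-62,24)),('side0',(330.9,281),(-95,62,24)),('side0',(467,273.8),(190,-62,24))]
def P(q,p):
    c,s=np.cos(q[2]),np.sin(q[2]);return np.array([q[0]+c*p[0]-s*p[1],q[1]+s*p[0]+c*p[1],p[2]])
f=lambda q:np.concatenate([proj(n,P(q,p))-uv for n,uv,p in obs])
r=least_squares(f,[620,18,0.1]);q=r.x;print('press',q,'res',r.fun.reshape(-1,2)); np.save('press.npy',q)
for n,p in dict(seat=(0,0,150),lever=(-100,80,172),pivot=(-6,30,172),rim=(-54,0,150),axend=(0,-36,150)).items(): print(n,P(q,p),proj('top0',P(q,p)),proj('side0',P(q,p)))
print('lever tri',tri([('top0',(272,228)),('side0',(323.1,214.8))]))
im=cv2.imread('pics/top0.png').astype(int);m=((im[:,:,0]>110)&(im[:,:,2]>170)&(im[:,:,2]-im[:,:,0]>30)).astype(np.uint8)[210:300,150:240]
for y in (18,30,40,50,60,70): print(y+210,''.join('#' if v else '.' for v in m[y]))
for x in (11,12,13,35,36,37,74,75,76): 
    w=np.where(m[:,x])[0]; print(x+150,w.min()+210,w.max()+210)
E
```

```text
press [656.41  20.05   0.13] res [[-0.04  0.69]
 [ 1.58  0.56]
 [-0.7  -0.85]
 [-0.15 -1.37]
 [ 0.11  1.02]
 [-3.34 -2.43]
 [ 2.33 -0.39]]
seat [656.41  20.05 150.  ] [305.12 180.15] [384.41 234.28]
lever [546.59  85.93 172.  ] [273.4 230.6] [321.01 217.82]
pivot [646.44  48.98 172.  ] [290.89 182.23] [374.46 218.3 ]
rim [602.89  12.82 150.  ] [309.14 204.94] [360.66 241.53]
axend [661.23 -15.62 150.  ] [322.03 177.55] [394.64 243.89]
lever tri (array([551.47,  88.23, 176.66]), [0.3, 0.3])
228 .........######...####################...########.....................########..#.........
240 .........######...####################..######.........................######..##.........
250 .........#####....###################...##.....................................##.........
260 ........######...####################...#######........................######..##.........
270 ........######...####################...########......................#######..##.........
280 ........#####..........##############..#############.....####################..##.........
161 225 284
162 225 284
163 225 284
185 224 284
186 224 284
187 225 284
224 224 283
225 224 284
226 224 284
```

```bash
cat > pr.py <<'E'
from h import *
def P(q,p):
    c,s=np.cos(q[2]),np.sin(q[2]);return np.array([q[0]+c*p[0]-s*p[1],q[1]+s*p[0]+c*p[1],p[2]])
E
python3 - <<'E'
from pr import *
from scipy.optimize import least_squares
np.set_printoptions(precision=2,suppress=True)
obs=[('top0',(286.3,237.5),(-95,62,24)),('top0',(337.3,229.3),(-95,-62,24)),('top0',(269.3,123.8),(190,62,24)),('top0',(319.5,116.8),(190,-62,24)),
('side0',(355.7,314.5),(-95,-62,24)),('side0',(330.9,281),(-95,62,24)),('side0',(467,273.8),(190,-62,24)),
('side0',(390.5,240.5),(0,-36,150)),('side0',(375.7,204.2),(-42,-24,233)),('side0',(375.7,180.3),(-42,-24,290)),('top0',(306.6,186.6),(-42,0,233)),('top0',(306,180),(-42,0,290)),('side0',(408,206),(16,-28,223))]
f=lambda q:np.concatenate([proj(n,P(q,p))-uv for n,uv,p in obs])
r=least_squares(f,[620,18,0.1],loss='soft_l1');q=r.x;print('press',q,'res',f(q).reshape(-1,2)); np.save('press.npy',q)
for n,p in dict(seat=(0,0,150),lever=(-100,80,172),rim=(-54,0,150)).items(): print(n,P(q,p))
E
```

```text
press [657.77  21.7    0.13] res [[-1.11 -0.03]
 [ 0.57  0.25]
 [-0.8  -1.66]
 [-0.19 -1.79]
 [ 0.03  0.12]
 [-2.94 -3.3 ]
 [ 2.73 -0.52]
 [ 4.29  2.81]
 [-0.42  4.32]
 [ 1.6  -0.19]
 [-0.06  2.02]
 [-0.05  0.52]
 [-4.83  0.76]]
seat [657.77  21.7  150.  ]
lever [548.48  88.44 172.  ]
rim [604.2   14.88 150.  ]
```

```bash
python3 -m creep '{"travel":[[5,44,-20],[10,88,-40],[15,132,-60],[20,176,-80],[25,220,-100],[30,264,-120],[35,308,-140],[40,352,-160],[45,396,-180],[50,440,-200]],"turn":[0,0,0,0,0,0,0,0,0.04,0.08],"fingers":[1,1,1,1,1,1,1,1,1,1]}'>/dev/null; python3 st.py
```

```text
q [ 0.46 -0.34  0.04  1.56 -0.39  1.35  2.13] p [ 446.5 -167.3  694.3] 
x [-0.765 -0.055 -0.641] y [-0.096  0.995  0.029] z [ 0.637  0.083 -0.767] lean 39.9 az 7.5 rad az -20.5 grasp [ 434.4 -168.9  708.9] F [ 0.9 -0.1  0. ] w 0.997 t 14.15
```

```bash
python3 -m creep '{"travel":[[5,24,-40],[10,48,-80],[15,72,-120],[20,96,-160],[25,120,-200],[30,144,-240],[35,168,-280],[40,192,-320],[45,200,-360],[45,200,-380]],"turn":[0,0,0,0,0,0,0,0,0,0],"fingers":[1,1,1,1,1,0.5,0.5,0.5,0.5,0.5]}'>/dev/null; python3 st.py; python3 -c "
from h import *
snap('wrist','w1')"
```

```text
q [ 0.42 -0.36 -0.49  2.35 -0.44  0.45  1.89] p [490.7  31.2 311.6] 
x [-0.767 -0.055 -0.639] y [-0.096  0.995  0.03 ] z [ 0.634  0.084 -0.769] lean 39.8 az 7.5 rad az 3.6 grasp [478.6  29.6 326.2] F [ 0.8 -0.2  0.1] w 0.754 t 15.15
```

View pics/w1.png

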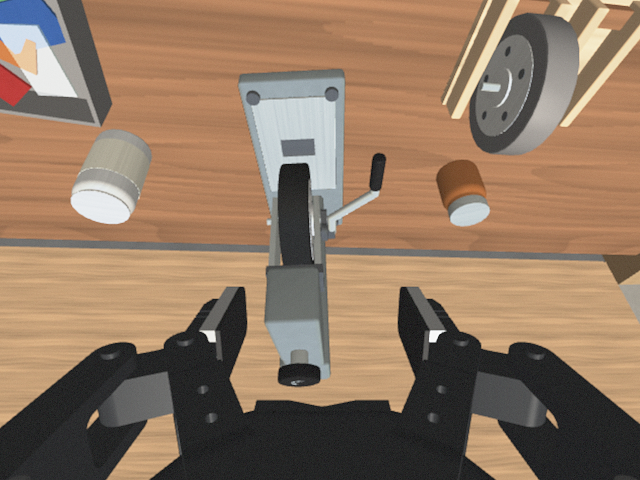

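The wrist view is upside down, with the robot side at the top. The lever handle is at (377,173), its ends at (379,156) and (376,190). The black wheel is at (294,215), the head block at (297,300), the front base corners at (241,77) and (343,71), and the spare wheel and rack at upper right.

```bash
python3 - <<'E'
from pr import *
from scipy.optimize import least_squares
np.set_printoptions(precision=2,suppress=True)
print('lever',tri([('top0',(272,228)),('side0',(323.1,214.8)),('w1',(377.5,173))]))
obs=[('top0',(286.3,237.5),(-95,62,24)),('top0',(337.3,229.3),(-95,-62,24)),
('side0',(355.7,314.5),(-95,-62,24)),('side0',(330.9,281),(-95,62,24)),
('side0',(390.5,240.5),(0,-36,150)),('side0',(375.7,204.2),(-42,-24,233)),('side0',(375.7,180.3),(-42,-24,290)),('top0',(306.6,186.6),(-42,0,233)),('top0',(306,180),(-42,0,290)),
('w1',(240,75),(-95,-62,24)),('w1',(344.5,70),(-95,62,24)),('w1',(273,267),(-42,-24,233)),('w1',(327,265),(-42,24,233)),('w1',(295,164),(-60,0,176))]
f=lambda q:np.concatenate([proj(n,P(q,p))-uv for n,uv,p in obs])
r=least_squares(f,[620,18,0.1],loss='soft_l1');q=r.x;print('press',q,'res',f(q).reshape(-1,2)); np.save('press.npy',q)
for n,p in dict(seat=(0,0,150),lever=(-100,80,172),rim=(-54,0,150)).items(): print(n,P(q,p))
for uv in ((174.1,225),(174.1,284.5),(162.3,225),(185.8,284.5),(225,224.5)): print('rack',uv,onz('top0',uv,42))
E
```

```text
lever (array([551.58,  88.74, 176.75]), [0.6, 0.5, 0.8])
press [655.6   29.72   0.19] res [[-1.77  2.13]
 [-0.67 -0.8 ]
 [ 0.71 -1.16]
 [-5.37 -3.26]
 [ 2.38  0.39]
 [-1.85  2.78]
 [ 0.09 -1.63]
 [-2.88  2.97]
 [-3.05  1.53]
 [-2.37  7.87]
 [ 2.45  1.58]
 [-1.75 -2.97]
 [-3.87 -4.72]
 [-0.15 37.65]]
seat [655.6   29.72 150.  ]
lever [542.38  89.56 172.  ]
rim [602.56  19.6  150.  ]
rack (174.1, 225) [588.   323.22  42.  ]
rack (174.1, 284.5) [452.27 320.4   42.  ]
rack (162.3, 225) [588.65 350.03  42.  ]
rack (185.8, 284.5) [451.57 294.3   42.  ]
rack (225, 224.5) [586.32 207.31  42.  ]
```

```bash
python3 st.py; python3 - <<'E'
from pr import *
from scipy.optimize import least_squares
np.set_printoptions(precision=2,suppress=True)
obs=[('top0',(286.3,237.5),(-95,62,24)),('top0',(337.3,229.3),(-95,-62,24)),
('side0',(355.7,314.5),(-95,-62,24)),('side0',(390.5,240.5),(0,-36,150)),('side0',(375.7,204.2),(-42,-24,233)),('side0',(375.7,180.3),(-42,-24,290)),('top0',(306.6,186.6),(-42,0,233)),('top0',(306,180),(-42,0,290)),
('w1',(240,75),(-95,-62,24)),('w1',(344.5,70),(-95,62,24)),('w1',(273,267),(-42,-24,233)),('w1',(327,265),(-42,24,233))]
f=lambda q:np.concatenate([proj(n,P(q,p))-uv for n,uv,p in obs]+[(P(q,(-100,80,172))-[551.6,88.7,172])[:2]])
r=least_squares(f,[620,18,0.1],loss='soft_l1');q=r.x;print('press',q,'res',f(q).reshape(-1,2)); np.save('press.npy',q)
E
```

```text
q [ 0.42 -0.35 -0.49  2.35 -0.44  0.44  1.89] p [489.8  30.4 309.3] 
x [-0.769 -0.054 -0.637] y [-0.095  0.995  0.03 ] z [ 0.632  0.084 -0.77 ] lean 39.6 az 7.6 rad az 3.6 grasp [477.7  28.8 323.9] F [-3.1 -0.9 -5.8] w 0.747 t 15.2
press [658.3   26.66   0.15] res [[-2.08  0.31]
 [-0.62 -0.77]
 [ 0.7  -1.12]
 [ 3.81  1.19]
 [-0.65  3.1 ]
 [ 1.35 -1.33]
 [-2.08  1.72]
 [-2.2   0.2 ]
 [-2.47  7.81]
 [ 2.44  5.23]
 [-3.61 -2.15]
 [-5.78 -2.95]
 [-4.32  1.8 ]]
```

```bash
python3 -m creep '{"travel":[[9,14,-25],[18,28,-50],[27,42,-76],[36,55,-101],[36,55,-101],[46,56,-112],[55,57,-124],[62,58,-133],[62,58,-133],[62,58,-133]],"turn":[0,0,0,0,0,0,0,0,0,0],"fingers":[0,0,0,0,0,0,0,0,0,0]}'>/dev/null; python3 st.py; python3 -c "
from h import *
snap('wrist','w2')"
```

```text
q [ 0.94 -0.06 -1.21  2.37  0.23  0.18  1.15] p [527.3  74.3 198.4] 
x [-0.805 -0.056 -0.59 ] y [-0.084  0.996  0.021] z [ 0.587  0.067 -0.807] lean 36.2 az 6.5 rad az 8.0 grasp [516.1  73.1 213.8] F [-0.  -0.8 -0.1] w 0.497 t 16.2
```

View pics/w2.png

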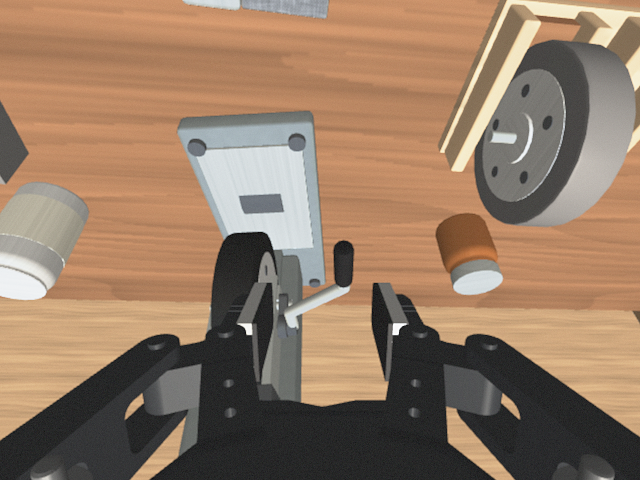

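The handle is at (343,263), ahead of the open fingers and slightly to +y. The arm is tight here and has lost a few degrees of lean. I'll go on outward to the grasp.

```bash
python3 -m creep '{"travel":[[4,4,-2],[8,8,-4],[12,12,-8],[17,16,-14],[22,16,-20],[27,16,-26],[32,16,-33],[36,16,-37],[36,16,-37],[36,16,-37]],"turn":[0,0,0,0,0,0,0,0,0,0],"fingers":[0,0,0,0,0,0,0,0,0,0]}'>/dev/null; python3 st.py
```

```text
q [ 0.67  0.17 -1.08  2.34  1.29  0.3   0.11] p [562.7  90.8 161.4] 
x [-0.806 -0.055 -0.59 ] y [-0.085  0.996  0.023] z [ 0.586  0.069 -0.807] lean 36.2 az 6.7 rad az 9.2 grasp [551.6  89.5 176.7] F [-0.1 -0.1 -0.2] w 0.5 t 17.25
```

```bash
python3 -m creep '{"travel":[[0,0,0],[0,0,0],[0,0,0],[0,0,0],[1,0,9],[3,0,19],[6,1,28],[9,1,36],[14,2,44],[19,3,52]],"turn":[0,0,0,0,0,0,0,0,0,0],"fingers":[-1,-1,-1,-1,-1,-1,-1,-1,-1,-1]}'; python3 st.py
```

```text
clock: 18.25
position: [581.6, 93.4, 213.0]
ee_rot: [-0.037, 0.95, 0.024, 0.309]
ft_force: [-0.7, -0.0, -0.6]
gripper_width: -0.002
gripper_force: 0.0
q [ 0.81  0.09 -1.17  2.25  0.77  0.31  0.63] p [581.6  93.4 213. ] 
x [-0.806 -0.055 -0.589] y [-0.084  0.996  0.023] z [ 0.586  0.068 -0.807] lean 36.1 az 6.7 rad az 9.1 grasp [570.5  92.1 228.4] F [-0.7 -0.  -0.6] w -0.002 t 18.25
```

```bash
python3 -c "
from h import *
d=snap('wrist','w3'); snap('side','s3')
a=cv2.imread('pics/w3.png')[180:480,170:500]; b=cv2.imread('pics/s3.png')[120:330,250:480]
cv2.imwrite('pics/c3.png',np.hstack([cv2.resize(a,(400,364)),cv2.resize(b,(400,364))]))"
```

```text
(no output)
```

View pics/c3.png

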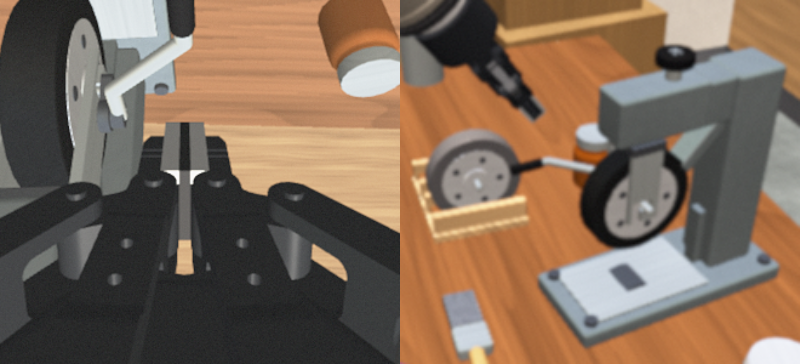

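The left half (wrist) shows the shut fingers above and in front of the handle, and the right half (side) shows the lever still level. I lifted before the fingers had finished closing. I'll open, go back down and close with a longer wait.

```bash
python3 -m creep '{"travel":[[0,0,0],[0,0,0],[0,0,0],[-3,0,-8],[-8,-1,-22],[-14,-2,-37],[-19,-3,-52],[-19,-3,-52],[-19,-3,-52],[-19,-3,-52]],"turn":[0,0,0,0,0,0,0,0,0,0],"fingers":[-0.2,-0.2,-0.2,-0.2,-0.2,-0.2,-0.2,-0.2,-0.2,-1]}' >/dev/null; python3 st.py; python3 -m creep '{"travel":[[0,0,0],[0,0,0],[0,0,0],[0,0,0],[0,0,0],[0,0,0],[0,0,0],[0,0,2],[1,0,5],[1,0,9]],"turn":[0,0,0,0,0,0,0,0,0,0],"fingers":[-1,-1,-1,-1,-1,-1,-1,-1,-1,-1]}'; python3 st.py
```

```text
q [ 0.59  0.15 -0.99  2.34  1.27  0.28  0.12] p [563.1  90.9 161.5] 
x [-0.805 -0.055 -0.59 ] y [-0.085  0.996  0.023] z [ 0.587  0.069 -0.807] lean 36.2 az 6.7 rad az 9.2 grasp [552.   89.6 176.8] F [-0.2 -0.9 -0.3] w 0.244 t 19.35
clock: 20.35
position: [563.4, 90.7, 169.6]
ee_rot: [-0.037, 0.95, 0.024, 0.309]
ft_force: [-0.0, -0.7, 0.8]
gripper_width: -0.003
gripper_force: 0.0
q [ 0.62  0.13 -1.02  2.33  1.16  0.27  0.23] p [563.4  90.7 169.6] 
x [-0.806 -0.055 -0.589] y [-0.085  0.996  0.024] z [ 0.586  0.069 -0.808] lean 36.1 az 6.7 rad az 9.1 grasp [552.2  89.4 185. ] F [-0.  -0.7  0.8] w -0.003 t 20.35
```

```bash
python3 -c "
from h import *
snap('wrist','w4'); snap('side','s4')
a=cv2.imread('pics/w4.png')[170:350,220:420]; c=cv2.imread('pics/w3.png')[100:280,220:420]; b=cv2.imread('pics/s4.png')[180:250,290:380]
b=cv2.resize(b,(800,280),interpolation=cv2.INTER_CUBIC)[:, :]
cv2.imwrite('pics/c4.png',np.vstack([np.hstack([cv2.resize(a,(400,320)),cv2.resize(c,(400,320))]),b]))
for f in('w3','w4'):
  import numpy as np
  s=arm.read_state()
print(proj('w4',s['position']),proj('w3',[581.6,93.4,213.0]),'handle pred',proj('w4',[551.6,88.7,176.8]),proj('w3',[551.6,88.7,176.8]))"
```

```text
[323.25337881 275.47969423] [323.41858158 274.41291743] handle pred [321.77142198 274.13578236] [317.57645294 181.79684109]
```

View pics/c4.png

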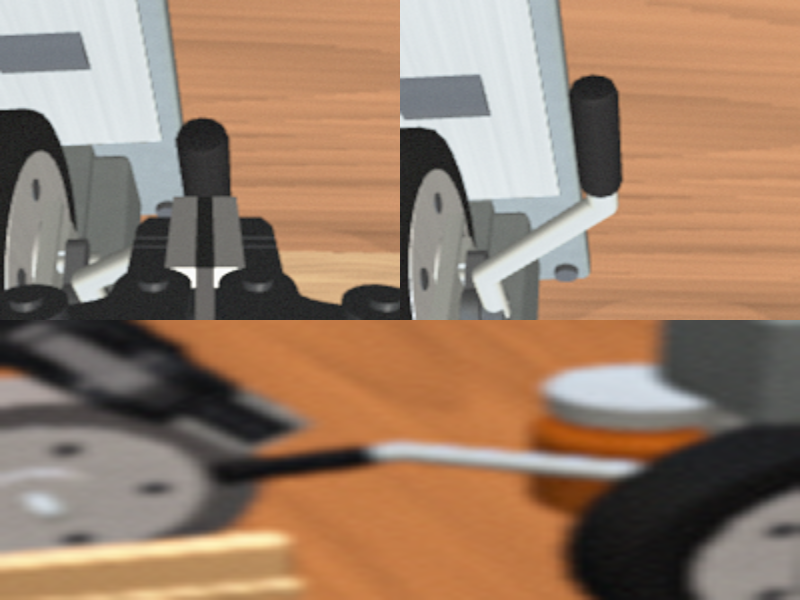

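The left panel shows the shut fingertips right over the handle, hiding it below v≈280, and its end is at (321.5,239) in w4. The right panel gives the handle in w3 from (318,146) to (321,209). The side strip shows the lever still level and the fingertips above the handle, so my height was a little too high.

```bash
python3 - <<'E'
from pr import *
np.set_printoptions(precision=1,suppress=True)
st=('side0',(314.2,217));tt=('top0',(273,237));
print('far end w3,w4',tri([('w3',(318,147)),('w4',(321.5,240))]), 'w+side',tri([('w3',(318,147)),('w4',(321.5,240)),st]),'all',tri([('w3',(318,147)),('w4',(321.5,240)),st,tt]))
m=[('w3',(320,177)),('side0',(323.4,215.4)),('top0',(272,228))]
print('mid w3+side',tri(m[:2]),'all',tri(m),'s+t',tri(m[1:]),'w+t',tri([m[0],m[2]]))
print('fingertip side seen (300,425)->',(290+300/8.89,180+105/4),'pred',proj('s4',arm.read_state()['position']),'top',proj('top0',arm.read_state()['position']))
E
```

```text
far end w3,w4 (array([537.2,  87.8, 167.5]), [0.2, 0.2]) w+side (array([532. ,  87.5, 173.9]), [0.1, 2.0, 2.0]) all (array([532.5,  87.4, 173.7]), [0.2, 2.1, 2.0, 1.0])
mid w3+side (array([552.6,  90.2, 173.2]), [0.7, 0.7]) all (array([552. ,  89.3, 173.8]), [1.0, 1.0, 0.8]) s+t (array([551.9,  88.3, 175. ]), [0.5, 0.5]) w+t (array([551.8,  89.3, 172.9]), [0.7, 0.7])
fingertip side seen (300,425)-> (323.74578177727784, 206.25) pred [328.3 215.9] top [271.1 222.5]
```

```bash
python3 - <<'E'
from pr import *
np.set_printoptions(precision=1,suppress=True)
s=arm.read_state();M=R.from_quat(s['ee_rot']).as_matrix();p=s['position']
for d in (0,10,15,20): q=p-d*M[:,2]; print(d,proj('s4',q),proj('w4',q))
for d in (0,10,15,20): q=p+[0,0,0]-d*M[:,2]; print(d,'+x-10',proj('s4',q+10*M[:,0]),proj('w4',q+10*M[:,0]),proj('s4',q-10*M[:,0]),proj('w4',q-10*M[:,0]))
g=cv2.imread('pics/w4.png'); print(g[262:300:2,322].tolist())
E
```

```text
0 [328.3 215.9] [323.3 275.5]
10 [325.6 213.2] [323.3 283.4]
15 [324.3 211.8] [323.4 287.6]
20 [322.9 210.5] [323.4 292.2]
0 +x-10 [324.6 219.2] [323.3 257. ] [332.  212.6] [323.2 293.4]
10 +x-10 [322.  216.5] [323.4 264. ] [329.4 209.9] [323.3 302.1]
15 +x-10 [320.6 215.2] [323.4 267.7] [328.  208.5] [323.4 306.9]
20 +x-10 [319.2 213.8] [323.5 271.8] [326.7 207.1] [323.4 311.9]
[[56, 57, 56], [56, 55, 55], [54, 55, 53], [55, 53, 54], [51, 52, 51], [53, 54, 54], [54, 53, 53], [51, 50, 50], [50, 48, 51], [49, 47, 48], [39, 40, 43], [29, 29, 28], [38, 39, 39], [34, 39, 38], [31, 33, 30], [38, 39, 40], [38, 39, 39], [30, 28, 31], [31, 35, 37]]
```

```bash
python3 -c "
from rig import arm
print(arm.grasp_offset)"; python3 -m creep '{"travel":[[0,0,2],[0,0,2],[0,0,0],[3,0,-9],[7,1,-18],[12,1,-28],[12,1,-28],[12,1,-28],[12,1,-28],[12,1,-28]],"turn":[0,0,0,0,0,0,0,0,0,0],"fingers":[-0.2,-0.2,-0.2,-0.2,-0.2,-0.2,-1,-1,-1,-1]}'; python3 st.py
```

```text
18.700000000000003
clock: 21.45
position: [575.0, 92.5, 141.9]
ee_rot: [-0.038, 0.95, 0.025, 0.309]
ft_force: [-2.9, 6.0, -3.4]
gripper_width: 0.12
gripper_force: 58.6
q [ 0.53  0.22 -0.95  2.34  1.46  0.32 -0.05] p [575.   92.5 141.9] 
x [-0.806 -0.056 -0.59 ] y [-0.087  0.996  0.024] z [ 0.586  0.07  -0.807] lean 36.2 az 6.8 rad az 9.1 grasp [563.9  91.2 157.2] F [-2.9  6.  -3.4] w 0.12 t 21.45
```

Gripped (58.6 N, opening 0.12). Now I'll lead it round the arc.

```bash
python3 -m creep '{"travel":[[1,0,9],[3,0,19],[6,1,28],[9,1,36],[14,2,44],[19,3,52],[25,4,59],[32,4,66],[39,5,72],[47,7,77]],"turn":[0,0,0,0,0,0,0,0,0,0],"fingers":[-1,-1,-1,-1,-1,-1,-1,-1,-1,-1]}'; python3 st.py
```

```text
clock: 22.45
position: [623.1, 98.0, 219.4]
ee_rot: [-0.036, 0.95, 0.024, 0.31]
ft_force: [-0.4, -0.0, -0.6]
gripper_width: 0.003
gripper_force: 0.0
q [ 0.7   0.18 -1.09  2.17  0.88  0.38  0.56] p [623.1  98.  219.4] 
x [-0.806 -0.054 -0.59 ] y [-0.083  0.996  0.023] z [ 0.587  0.067 -0.807] lean 36.2 az 6.6 rad az 8.9 grasp [611.9  96.7 234.8] F [-0.4 -0.  -0.6] w 0.003 t 22.45
```

```bash
python3 -c "
from h import *
snap('wrist','w5'); snap('side','s5')
a=cv2.imread('pics/w5.png')[80:380,220:470]; b=cv2.imread('pics/s5.png')[140:270,280:430]
cv2.imwrite('pics/c5.png',np.hstack([cv2.resize(a,(330,396)),cv2.resize(b,(457,396),interpolation=cv2.INTER_CUBIC)]))
print(proj('w5',arm.read_state()['position']))"
```

```text
[324.75268042 275.47877681]
```

View pics/c5.png

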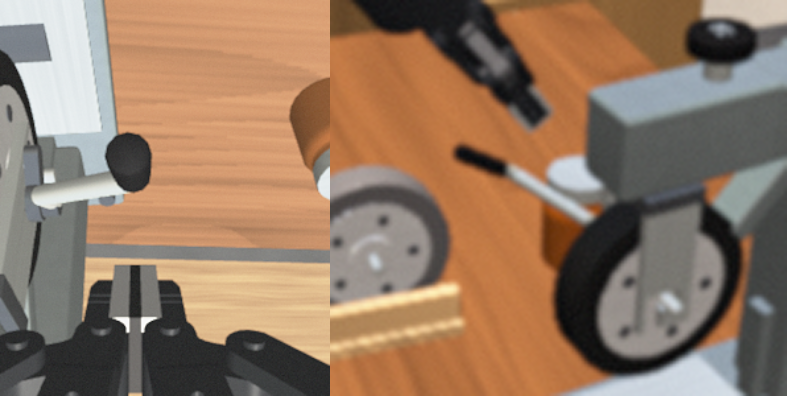

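Right half (side view): the lever is now partly up, with its handle at about (329,192.5) in s5 and the fingertips clear above it. Left half (wrist view): the handle is end-on at (317,197). The handle slid out of the pinch, so I'll push it the rest of the way with the shut fingers from in front and below.

```bash
python3 - <<'E'
from pr import *
np.set_printoptions(precision=1,suppress=True)
h,e=tri([('s5',(329.2,192.5)),('w5',(317,197))]);print(h,e)
for phi in np.arange(.3,.8,.1): print(phi.round(1),P((659,23,.14),(-6-94*np.cos(phi),80,172+94*np.sin(phi))))
s=arm.read_state();M=R.from_quat(s['ee_rot']).as_matrix();p=s['position']
n=-M[:,0];t=h-(17+12)*n+40*M[:,2];print('p',p,'start',t,'delta',t-p,'n',n)
E
```

```text
[564.9  90.5 222.8] [1.1, 1.1]
0.3 [553.   88.8 199.8]
0.4 [556.2  89.3 208.6]
0.5 [560.2  89.9 217.1]
0.6 [565.1  90.6 225.1]
0.7 [570.7  91.3 232.6]
p [623.7  98.7 219.6] start [565.   91.7 173.4] delta [-58.7  -7.  -46.2] n [0.8 0.1 0.6]
```

```bash
python3 -m creep '{"travel":[[0,30,0],[0,60,0],[-20,58,-17],[-42,55,-34],[-65,53,-51],[-65,53,-51],[-65,30,-51],[-65,8,-51],[-65,-7,-51],[-65,-7,-51]],"turn":[0,0,0,0,0,0,0,0,0,0],"fingers":[-1,-1,-1,-1,-1,-1,-1,-1,-1,-1]}'; python3 st.py
```

```text
clock: 23.55
position: [557.9, 89.3, 167.8]
ee_rot: [-0.035, 0.95, 0.023, 0.309]
ft_force: [-0.6, 0.3, 0.1]
gripper_width: 0.002
gripper_force: 0.0
q [ 0.57  0.11 -0.96  2.35  1.17  0.26  0.21] p [557.9  89.3 167.8] 
x [-0.806 -0.053 -0.59 ] y [-0.082  0.996  0.023] z [ 0.586  0.066 -0.807] lean 36.2 az 6.5 rad az 9.1 grasp [546.7  88.1 183.1] F [-0.6  0.3  0.1] w 0.002 t 23.55
```

```bash
python3 -m creep '{"travel":[[10,1,7],[16,1,12],[23,2,22],[33,3,32],[44,5,40],[52,6,45],[60,7,49],[69,9,52],[78,10,54],[87,11,55]],"turn":[0,0,0,0,0,0,0,0,0,0],"fingers":[-1,-1,-1,-1,-1,-1,-1,-1,-1,-1]}'; python3 st.py; python3 - <<'E'
from pr import *
snap('wrist','w6');snap('side','s6');snap('top','t6')
E
```

```text
clock: 24.55
position: [645.4, 102.9, 222.8]
ee_rot: [-0.037, 0.95, 0.024, 0.309]
ft_force: [-2.1, 0.2, 2.0]
gripper_width: -0.004
gripper_force: 1.2
q [ 0.62  0.22 -1.03  2.12  0.89  0.41  0.57] p [645.4 102.9 222.8] 
x [-0.806 -0.055 -0.59 ] y [-0.085  0.996  0.023] z [ 0.586  0.069 -0.807] lean 36.2 az 6.7 rad az 9.1 grasp [634.2 101.5 238.1] F [-2.1  0.2  2. ] w -0.004 t 24.55
```

```bash
python3 -m creep '{"travel":[[3,0,0],[6,1,0],[6,1,0],[-6,0,-5],[-20,-2,-5],[-35,-4,0],[-50,-6,10],[-65,-15,20],[-75,-30,35],[-85,-45,50]],"turn":[0,0,0,0,0,0,0,0,0,0],"fingers":[-1,-1,-1,-1,-1,-1,-1,0,0.3,0.3]}'>/dev/null; python3 st.py; python3 - <<'E'
from pr import *
snap('wrist','w7');snap('side','s7');snap('top','t7')
q=(659,23,.14); g=cv2.imread('pics/s7.png').max(2)
for phi in np.arange(.6,1.65,.1):
    c=np.array([-6-94*np.cos(phi),80,172+94*np.sin(phi)]); d=np.array([-np.cos(phi),0,np.sin(phi)])
    v=[]
    for k in (-15,0,15):
        u=proj('s7',P(q,c+k*d)).round().astype(int); v+=[int(g[u[1],u[0]])]
    print(phi.round(1),u,v)
a=cv2.imread('pics/w7.png')[60:400,170:470]; b=cv2.imread('pics/s7.png')[120:270,280:430]
cv2.imwrite('pics/c7.png',np.hstack([cv2.resize(a,(350,397)),cv2.resize(b,(397,397),interpolation=cv2.INTER_CUBIC)]))
E
```

```text
q [ 0.88 -0.08 -1.09  2.23  0.    0.34  1.41] p [565.7  66.4 254.8] 
x [-0.815 -0.055 -0.577] y [-0.078  0.997  0.015] z [ 0.575  0.057 -0.816] lean 35.3 az 5.7 rad az 6.7 grasp [554.8  65.3 270.3] F [-0.1 -0.8  0.4] w 0.506 t 25.7
0.6 [323 190] [187, 183, 202]
0.7 [326 185] [187, 190, 192]
0.8 [330 180] [181, 187, 97]
0.9 [333 176] [188, 188, 114]
1.0 [338 172] [188, 187, 187]
1.1 [342 168] [189, 187, 188]
1.2 [347 165] [185, 183, 176]
1.3 [351 162] [185, 178, 181]
1.4 [356 160] [182, 185, 198]
1.5 [361 158] [160, 191, 180]
1.6 [366 157] [114, 14, 24]
```

```bash
python3 - <<'E'
from pr import *
np.set_printoptions(precision=1,suppress=True)
# dark tyre mask in static top view and the new wrist view: rows -> centre columns
for f,(r0,r1),(c0,c1) in (('t7',(188,212),(292,325)),('top0',(188,212),(296,320)),('w7',(100,330),(150,330))):
    g=cv2.imread(f'pics/{f}.png').max(2)
    for r in range(r0,r1,3 if f!='w7' else 12):
        w=np.where(g[r,c0:c1]<45)[0]
        if len(w): print(f,r,w.min()+c0,w.max()+c0,len(w),end=' | ')
    print()
q=(659,23,.14)
print('pred wheel centre-plane rim pts in w7', [proj('w7',P(q,(-65*np.cos(a),0,150+65*np.sin(a)))) for a in (-.3,0,.4,.8)],'\n t7',[proj('t7',P(q,(-65*np.cos(a),0,150+65*np.sin(a)))) for a in (0,.3,.6,.9)])
E
```

```text
t7 188 304 311 8 | t7 191 301 312 12 | t7 194 301 312 12 | t7 197 301 313 13 | t7 200 302 312 11 | t7 203 302 313 12 | t7 206 303 313 11 | 
top0 188 306 311 6 | top0 191 301 312 12 | top0 194 301 312 12 | top0 197 301 313 13 | top0 200 302 312 11 | top0 203 302 313 12 | top0 206 303 313 11 | 
w7 160 241 277 37 | w7 172 234 282 48 | w7 184 232 284 33 | w7 196 230 272 12 | w7 208 239 271 5 | w7 220 269 271 3 | w7 232 269 272 4 | w7 244 270 272 3 | w7 256 271 274 4 | w7 268 272 276 5 | w7 280 274 276 3 | w7 292 263 270 8 | w7 304 232 271 23 | w7 316 225 271 30 | w7 328 213 271 45 | 
pred wheel centre-plane rim pts in w7 [array([251.5, 160.8]), array([247.9, 174.4]), array([245.5, 203.7]), array([246.6, 239.7])] 
 t7 [array([308.7, 208.8]), array([308.3, 205.4]), array([307.5, 199.5]), array([306.3, 191.4])]
```

View pics/c7.png

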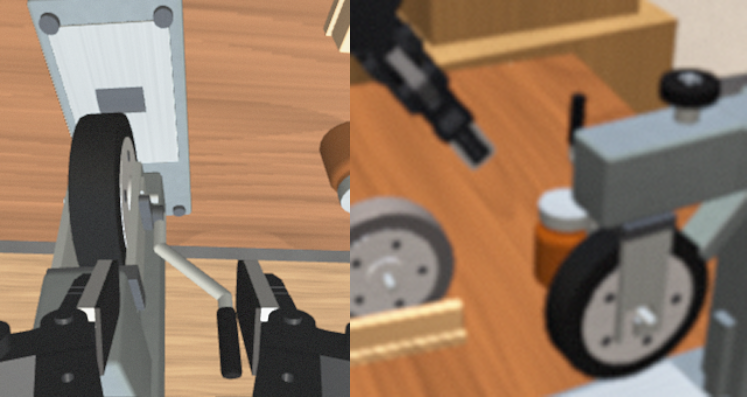

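The lever's black handle now stands upright beside the head, at about (577,110) in the right half, and the wheel still hangs in the fork. The wrist view shows the tread centred near u=253. On to the wheel's front rim.

```bash
python3 st.py | tail -1; python3 -m creep '{"travel":[[0,-15,-10],[0,-30,-20],[5,-45,-32],[12,-50,-45],[18,-50,-58],[24,-50,-72],[30,-50,-86],[38,-50,-103],[38,-50,-103],[38,-50,-103]],"turn":[0,0.02,0.04,0.04,0.04,0.04,0.04,0.04,0.04,0.04],"fingers":[0.4,0.4,0.4,0.4,0.4,0.4,0.4,0.4,0.4,0.4]}'>/dev/null; python3 st.py; python3 - <<'E'
from pr import *
snap('wrist','w8'); K,T=load('w8'); g=cv2.imread('pics/w8.png').max(2)
for r in range(150,340,10):
    w=np.where(g[r]<48)[0]; w=w[(w>150)&(w<500)]
    b=np.split(w,np.where(np.diff(w)>3)[0]+1); print(r,[(int(x[0]),int(x[-1])) for x in b if len(x)>4])
q=(659,23,.14);print([proj('w8',P(q,(-65*np.cos(a),0,150+65*np.sin(a)))).round() for a in (-.3,0,.4,.8)])
E
```

```text
x [-0.814 -0.055 -0.578] y [-0.076  0.997  0.013] z [ 0.576  0.055 -0.816] lean 35.3 az 5.4 rad az 6.6 grasp [555.5  64.8 270.7] F [-0.7  1.  -0.2] w 0.652 t 25.85
q [ 0.6   0.22 -0.79  2.28  1.01  0.17  0.6 ] p [603.7  18.3 149.1] 
x [-0.814 -0.088 -0.575] y [-0.121  0.992  0.019] z [ 0.569  0.085 -0.818] lean 35.1 az 8.5 rad az 1.7 grasp [592.9  16.7 164.7] F [ 0.3 -0.   0.5] w 0.693 t 26.85
150 []
160 []
170 []
180 []
190 []
200 []
210 []
220 []
230 [(295, 343)]
240 [(293, 345)]
250 [(292, 346)]
260 [(291, 347)]
270 [(291, 348)]
280 [(290, 349)]
290 [(243, 249), (290, 349), (395, 401)]
300 [(216, 222), (238, 250), (289, 298), (308, 316), (321, 335), (339, 350), (394, 406), (422, 428)]
310 [(233, 250), (298, 305), (336, 350), (394, 412)]
320 [(200, 210), (227, 251), (393, 417), (435, 444)]
330 [(192, 207), (228, 250), (394, 416), (437, 451)]
[array([317., 238.]), array([317., 265.]), array([318., 318.]), array([319., 376.])]
```

```bash
python3 -m creep '{"travel":[[5,0,-7],[10,1,-14],[15,1,-21],[20,2,-28],[25,2,-35],[29,3,-40],[29,3,-40],[29,3,-40],[29,3,-40],[29,3,-40]],"turn":[0,0,0,0,0,0,0,0,0,0],"fingers":[0.4,0.4,0.4,0.4,0.4,0.4,0.4,-1,-1,-1]}'; python3 st.py
```

```text
clock: 27.9
position: [633.5, 19.7, 112.2]
ee_rot: [-0.054, 0.951, 0.025, 0.302]
ft_force: [-1.5, 0.6, 1.2]
gripper_width: 0.341
gripper_force: 59.1
q [ 0.47  0.32 -0.67  2.26  1.55  0.18  0.08] p [633.5  19.7 112.2] 
x [-0.812 -0.088 -0.578] y [-0.118  0.993  0.015] z [ 0.572  0.081 -0.816] lean 35.3 az 8.0 rad az 1.8 grasp [622.6  18.1 127.7] F [-1.5  0.6  1.2] w 0.341 t 27.9
```

```bash
python3 -m creep '{"travel":[[0,0,1],[0,0,2],[0,0,3],[0,0,4],[0,0,5],[0,0,5],[0,0,5],[0,0,5],[0,0,5],[0,0,5]],"turn":[0,0,0,0,0,0,0,0,0,0],"fingers":[-1,-1,-1,-1,-1,-1,-1,-1,-1,-1]}'; python3 - <<'E'
from pr import *
s=arm.read_state();print(s['ft_force'],s['moment']);snap('side','s9')
E
```

```text
clock: 28.9
position: [633.5, 20.0, 116.8]
ee_rot: [-0.054, 0.951, 0.025, 0.302]
ft_force: [0.5, 0.1, -4.7]
gripper_width: 0.343
gripper_force: 59.1
[ 0.4790763   0.07600766 -4.66294524] [-0.20271958  1.32376216 -0.01618958]
```

```bash
python3 -m creep '{"travel":[[-2,0,0],[-4,-1,0],[-7,-1,0],[-9,-1,0],[-11,-2,0],[-13,-2,0],[-14,-2,0],[-14,-2,0],[-14,-2,0],[-14,-2,0]],"turn":[0,0,0,0,0,0,0,0,0,0],"fingers":[-1,-1,-1,-1,-1,-1,-1,-1,-1,-1]}'; python3 - <<'E'
from pr import *
s=arm.read_state();print(s['ft_force'],s['moment']);snap('side','s10')
# axle-end shift between side views by template match
a=cv2.imread('pics/s9.png');b=cv2.imread('pics/s10.png');z=cv2.imread('pics/side0.png')
def tm(A,B,c,r=7,m=14):
    t=A[c[1]-r:c[1]+r+1,c[0]-r:c[0]+r+1];W=B[c[1]-r-m:c[1]+r+m+1,c[0]-r-m:c[0]+r+m+1]
    R_=cv2.matchTemplate(W,t,cv2.TM_CCOEFF_NORMED);_,v,_,l=cv2.minMaxLoc(R_);return l[0]-m,l[1]-m,round(v,2)
print(tm(z,a,(391,240)),tm(z,b,(391,240)))
q=(659,23,.14);f=lambda x,z:proj('side0',P(q,(x,-36,z)));print(f(0,150),f(0,154.6)-f(0,150),f(-13.5,154.6)-f(0,150))
E
```

```text
clock: 29.95
position: [619.6, 18.0, 116.8]
ee_rot: [-0.054, 0.951, 0.025, 0.302]
ft_force: [-0.4, -0.1, -4.5]
gripper_width: 0.341
gripper_force: 59.2
[-0.37192553 -0.09251109 -4.45767776] [-1.51554298e-01  1.33189241e+00 -1.18687153e-03]
(1, -1, 0.85) (-4, 1, 0.71)
[395.28061503 242.7418055 ] [ 0.21095271 -1.94330157] [-5.73191123 -0.04564628]
```

```bash
python3 -m creep '{"travel":[[0,0,-4],[0,0,-8],[0,0,-12],[0,0,-16],[0,0,-20],[0,0,-24],[0,0,-28],[0,0,-32],[0,0,-36],[0,0,-40]],"turn":[0,0,0,0,0,0,0,0,0,0],"fingers":[-1,-1,-1,-1,-1,-1,-1,-1,-1,-1]}'; python3 st.py; python3 - <<'E'
from pr import *
s=arm.read_state();print(s['ft_force'],s['moment']);snap('side','s11')
b=cv2.imread('pics/s11.png');z=cv2.imread('pics/s10.png')
c=(387,241);t=z[c[1]-7:c[1]+8,c[0]-7:c[0]+8];R_=cv2.matchTemplate(b[220:290,360:420],t,cv2.TM_CCOEFF_NORMED);_,v,_,l=cv2.minMaxLoc(R_);print(l[0]+367-c[0],l[1]+227-c[1],v)
q=(659,23,.14);f=lambda x,z:proj('side0',P(q,(x,-36,z)));print(f(-13.5,114.6)-f(-13.5,154.6))
E
```

```text
clock: 31.0
position: [619.5, 18.0, 76.5]
ee_rot: [-0.054, 0.951, 0.025, 0.302]
ft_force: [-0.0, -1.2, -4.0]
gripper_width: 0.342
gripper_force: 59.2
q [ 0.59  0.43 -0.83  2.3   1.9   0.29 -0.22] p [619.5  18.   76.5] 
x [-0.812 -0.088 -0.577] y [-0.119  0.993  0.016] z [ 0.572  0.081 -0.816] lean 35.3 az 8.1 rad az 1.7 grasp [608.7  16.5  92. ] F [-0.  -1.2 -4. ] w 0.342 t 31.0
[-0.03845682 -1.18108281 -4.0227787 ] [-0.15690435  1.34515497 -0.04861479]
-2 16 0.7870033383369446
[-1.63517761 16.52512557]
```

Lowered out freely, with the image shift as expected and no side force. Now forward out from under the head.

```bash
python3 -m creep '{"travel":[[-7,-1,0],[-15,-2,0],[-24,-3,0],[-33,-5,0],[-42,-6,0],[-51,-7,0],[-60,-8,0],[-69,-10,0],[-78,-11,0],[-87,-12,0]],"turn":[0,0,0,0,0,0,0,0,0,0],"fingers":[-1,-1,-1,-1,-1,-1,-1,-1,-1,-1]}'; python3 st.py
```

```text
clock: 32.05
position: [532.3, 5.9, 77.2]
ee_rot: [-0.055, 0.951, 0.025, 0.302]
ft_force: [-39.7, 0.1, -19.3]
gripper_width: 0.344
gripper_force: 59.8
q [ 0.86  0.37 -1.08  2.46  2.04  0.33 -0.36] p [532.3   5.9  77.2] 
x [-0.812 -0.089 -0.577] y [-0.119  0.993  0.015] z [ 0.572  0.081 -0.816] lean 35.3 az 8.0 rad az 0.6 grasp [521.5   4.4  92.7] F [-39.7   0.1 -19.3] w 0.344 t 32.05
```

```bash
python3 -c "
from h import *
for i in range(3):
  s=arm.read_state();print(s['ft_force'].round(1),s['moment'].round(2),s['dq'].round(2),s['position'].round(1)); snap('side','s12%d'%i)
b=cv2.imread('pics/s122.png')[130:400,180:480];cv2.imwrite('pics/c12.png',cv2.resize(b,None,fx=2,fy=2))
"
```

```text
[-39.7   0.1 -19.3] [-0.45  4.44  0.11] [ 0.76  0.19 -0.82  0.02 -0.38  0.24  0.49] [532.3   5.9  77.2]
[ 0.9 -2.3 -2.8] [-0.39  1.14 -0.2 ] [-0.05 -0.    0.08 -0.01  0.05 -0.04 -0.06] [532.9   5.6  77.8]
[ 0.5 -0.1 -4. ] [-0.18  1.32 -0.02] [-0.04 -0.01  0.06  0.    0.03 -0.03 -0.04] [532.8   5.5  77.3]
```

```bash
python3 -m creep '{"travel":[[0,8,0],[0,24,0],[0,42,0],[0,60,0],[0,76,2],[0,84,12],[0,88,32],[0,90,57],[0,90,85],[0,90,110]],"turn":[0,0,0,0,0,0,0,0,0,0],"fingers":[-1,-1,-1,-1,-1,-1,-1,-1,-1,-1]}' | head -5; python3 st.py; python3 - <<'E'
from pr import *
np.set_printoptions(precision=1,suppress=True)
im=cv2.imread('pics/top0.png').astype(int);g=im[:,:,0]
# slat centres: light-wood columns per row (subpixel by weights)
for v in (226,228,232,240,250,260,270,276,280,283):
    print(v,g[v,154:192].tolist())
E
```

```text
clock: 33.2
position: [530.2, 92.5, 163.3]
ee_rot: [-0.054, 0.953, 0.022, 0.298]
ft_force: [-1.1, -1.8, -4.5]
gripper_width: 0.343
q [ 0.77  0.1  -1.17  2.38  1.06  0.26  0.34] p [530.2  92.5 163.3] 
x [-0.817 -0.089 -0.569] y [-0.115  0.993  0.009] z [ 0.565  0.073 -0.822] lean 34.7 az 7.4 rad az 9.9 grasp [519.5  91.1 179. ] F [-1.1 -1.8 -4.5] w 0.343 t 33.2
226 [81, 83, 82, 82, 91, 119, 147, 162, 167, 163, 142, 102, 81, 94, 118, 132, 136, 136, 134, 135, 133, 133, 131, 132, 133, 134, 137, 138, 146, 160, 170, 173, 166, 138, 94, 83, 107, 127]
228 [81, 79, 79, 80, 94, 128, 159, 172, 175, 169, 145, 100, 71, 88, 123, 146, 153, 153, 153, 153, 152, 153, 153, 153, 152, 154, 151, 150, 157, 167, 172, 174, 169, 139, 89, 79, 119, 154]
232 [80, 78, 80, 78, 91, 124, 155, 170, 174, 168, 139, 93, 66, 71, 77, 78, 79, 78, 79, 78, 80, 79, 79, 79, 79, 78, 79, 98, 141, 171, 175, 174, 169, 140, 91, 75, 107, 144]
240 [78, 80, 78, 78, 92, 129, 161, 172, 172, 165, 137, 88, 65, 91, 134, 163, 171, 170, 170, 170, 171, 169, 168, 169, 170, 169, 166, 158, 155, 164, 170, 172, 164, 135, 88, 82, 126, 161]
250 [75, 
[... 398 characters left out ...]
, 166, 158, 129, 83, 66, 94, 138, 169, 177, 178, 176, 176, 176, 176, 177, 177, 176, 178, 177, 176, 172, 164, 164, 166, 163, 137, 87, 75, 119, 157, 176]
276 [79, 79, 82, 101, 134, 157, 164, 164, 150, 120, 82, 68, 74, 78, 78, 79, 78, 79, 77, 78, 80, 79, 80, 77, 77, 80, 98, 131, 156, 165, 164, 155, 129, 83, 81, 128, 164, 176]
280 [74, 75, 81, 106, 141, 161, 164, 160, 141, 102, 70, 68, 86, 98, 103, 103, 102, 104, 109, 115, 118, 116, 117, 116, 115, 113, 122, 142, 161, 166, 166, 154, 123, 82, 80, 127, 161, 171]
283 [79, 79, 79, 83, 92, 103, 117, 130, 134, 135, 135, 139, 151, 169, 180, 180, 182, 180, 173, 165, 163, 163, 163, 165, 167, 166, 167, 165, 162, 155, 145, 130, 116, 107, 114, 133, 152, 156]
```

```bash
python3 - <<'E'
from pr import *
np.set_printoptions(precision=1,suppress=True)
g=cv2.imread('pics/top0.png').astype(int)[:,:,0]
print('col161/162',g[220:230,162].tolist(),g[274:290,160].tolist()); print('col172',g[220:290,172].tolist())
a=onz('top0',(173.1,230),42);b=onz('top0',(171.7,278),42);print(a,b,'yaw',np.arctan2(a[1]-b[1],a[0]-b[0]))
for v in (224,224.5,225,281,282,283): print(v,onz('top0',(172,v),42))
snap('top','t13');g=cv2.imread('pics/t13.png').max(2)
for r in range(150,260,6):
    w=np.where(g[r,230:330]<45)[0]+230
    if len(w): print(r,w.min(),w.max(),len(w),end='|')
E
```

```text
col161/162 [79, 79, 78, 81, 97, 136, 167, 175, 175, 174] [164, 164, 164, 164, 164, 164, 164, 161, 142, 117, 106, 90, 75, 74, 71, 72]
col172 [80, 80, 81, 81, 83, 96, 134, 164, 153, 114, 83, 77, 79, 81, 83, 81, 87, 121, 154, 168, 170, 171, 174, 175, 176, 174, 171, 170, 168, 168, 168, 164, 161, 159, 158, 162, 166, 171, 173, 174, 176, 180, 179, 181, 179, 178, 176, 171, 169, 175, 176, 171, 146, 104, 78, 76, 77, 81, 83, 88, 109, 144, 169, 173, 150, 105, 74, 70, 72, 74]
[576.4 325.2  42. ] [467.  326.1  42. ] yaw -0.007463124973768044
224 [590.4 328.   42. ]
224.5 [589.3 328.   42. ]
225 [588.1 328.   42. ]
281 [460.2 325.3  42. ]
282 [458.  325.2  42. ]
283 [455.7 325.2  42. ]
168 261 261 1|174 260 262 3|192 261 268 8|198 256 270 15|204 256 269 14|210 257 269 13|216 258 270 13|222 259 271 13|228 260 272 13|234 261 273 13|240 262 275 14|246 264 277 14|252 264 286 23|258 248 284 10|
```

```bash
python3 -m creep '{"travel":[[0,8,10],[-3,28,16],[-7,54,18],[-12,84,18],[-18,114,18],[-23,144,18],[-28,174,18],[-33,202,18],[-34,222,18],[-34,230,18]],"turn":[0,-0.02,-0.04,-0.06,-0.08,-0.1,-0.12,-0.14,-0.14,-0.14],"fingers":[-1,-1,-1,-1,-1,-1,-1,-1,-1,-1]}' | head -5; python3 st.py
```

```text
clock: 34.25
position: [496.0, 325.1, 179.7]
ee_rot: [0.013, 0.954, 0.003, 0.298]
ft_force: [1.0, -0.4, -5.2]
gripper_width: 0.341
q [ 0.04  0.35 -1.17  2.16  1.19  0.93 -0.34] p [496.  325.1 179.7] 
x [-0.822  0.027 -0.569] y [0.023 1.    0.013] z [ 0.569 -0.002 -0.822] lean 34.7 az -0.2 rad az 33.2 grasp [485.2 325.1 195.4] F [ 1.  -0.4 -5.2] w 0.341 t 34.25
```

```bash
python3 - <<'E'
from pr import *
np.set_printoptions(precision=1,suppress=True)
snap('top','t14');snap('side','s14');g=cv2.imread('pics/t14.png').max(2);g0=cv2.imread('pics/top0.png').max(2)
s=arm.read_state();p=s['position'];ax=p+[25.7,0.3,37.8];print(p,ax,'pred crest',[proj('t14',ax+[65*np.sin(a),0,65*np.cos(a)]) for a in (0,.5,1,1.5)])
for r in range(190,260,4):
    w=np.where((g[r,130:200]<50)&(g0[r,130:200]>90))[0]+130
    if len(w): print(r,w.min(),w.max(),len(w),end='|')
# spare wheel shift
a=cv2.imread('pics/top0.png')[222:285,196:232];b=cv2.imread('pics/t14.png');R_=cv2.matchTemplate(b[212:295,186:242],a,cv2.TM_CCOEFF_NORMED);print(cv2.minMaxLoc(R_)[1::2])
E
```

```text
[496.1 323.3 179.6] [521.8 323.6 217.4] pred crest [array([134.1, 237. ]), array([136.3, 220.6]), array([141.1, 210.4]), array([146.9, 208.6])]
210 138 153 16|214 134 157 24|218 132 159 22|222 130 160 19|226 130 146 17|230 130 145 16|234 130 163 17|238 130 145 16|242 130 145 16|246 130 145 16|250 130 163 17|254 130 163 18|258 130 162 19|(0.999659538269043, (10, 10))
```

```bash
python3 -m creep '{"travel":[[0,1,-8],[0,2,-22],[0,3,-38],[0,3,-54],[0,3,-70],[0,3,-84],[0,3,-94],[0,3,-100],[0,3,-100],[0,3,-100]],"turn":[0,0,0,0,0,0,0,0,0,0],"fingers":[-1,-1,-1,-1,-1,-1,-1,-1,-1,-1]}' | head -5; python3 st.py; python3 - <<'E'
from pr import *
np.set_printoptions(precision=1,suppress=True)
snap('top','t15');g=cv2.imread('pics/t15.png').max(2)
s=arm.read_state();p=s['position'];ax=p+[25.7,0.3,37.8];print(p,ax,'pred',[proj('t15',ax+[65*np.sin(a),d,65*np.cos(a)]) for a in (.5,.8,1.1) for d in (15,-15)])
for r in range(212,240,2): print(r,g[r,140:192].tolist())
E
```

```text
clock: 35.35
position: [496.3, 325.1, 80.4]
ee_rot: [0.014, 0.955, 0.001, 0.298]
ft_force: [0.6, 0.9, -4.2]
gripper_width: 0.347
q [-0.12  0.54 -1.04  2.23  1.47  0.97 -0.62] p [496.3 325.1  80.4] 
x [-0.822  0.027 -0.568] y [0.026 1.    0.011] z [ 0.568 -0.006 -0.823] lean 34.6 az -0.6 rad az 33.2 grasp [485.5 325.2  96.1] F [ 0.6  0.9 -4.2] w 0.347 t 35.35
[496.4 325.2  80.7] [522.1 325.5 118.5] pred [array([145.9, 230.1]), array([160.9, 229.8]), array([148.1, 223.6]), array([163. , 223.3]), array([150.9, 219.7]), array([165.5, 219.3])]
212 [157, 156, 158, 157, 157, 158, 158, 157, 158, 158, 158, 159, 159, 159, 160, 159, 160, 160, 160, 159, 160, 160, 162, 161, 160, 160, 160, 161, 161, 160, 161, 162, 161, 161, 161, 161, 160, 162, 160, 160, 161, 159, 160, 159, 158, 159, 159, 159, 158, 157, 157, 158]
214 [159, 159, 159, 160, 160, 161, 161, 161, 159, 159, 159, 160, 160, 160, 158, 159, 160, 159, 160, 159, 159, 158, 157, 157, 158, 157, 155, 156, 157, 157, 155, 156, 156, 154, 155, 156, 156, 155, 156, 153, 150, 151, 149, 149, 149, 151, 149, 150, 150, 148, 149, 149]
216 [156, 155, 155, 156, 
[... 2194 characters left out ...]
154, 156, 156, 156, 157, 155, 143, 110, 62, 37, 37, 37, 37, 35, 37, 37, 37, 37, 37, 38, 36, 28, 20, 38, 72, 95, 93, 90, 87, 84, 77, 69, 73, 83, 76, 58, 69, 117, 155, 163, 163, 170, 199, 226, 230, 233, 231, 199, 132, 110, 154, 198]
236 [155, 156, 156, 156, 157, 152, 129, 87, 46, 37, 37, 37, 37, 38, 40, 35, 36, 41, 38, 39, 34, 26, 22, 48, 82, 100, 93, 88, 86, 85, 84, 85, 84, 87, 84, 70, 59, 93, 129, 144, 148, 161, 193, 224, 230, 232, 231, 197, 131, 110, 154, 197]
238 [157, 158, 155, 157, 157, 153, 127, 79, 41, 35, 37, 37, 36, 39, 38, 36, 37, 36, 38, 36, 31, 25, 28, 56, 84, 96, 91, 87, 87, 86, 85, 86, 86, 88, 86, 73, 66, 106, 167, 204, 210, 201, 206, 224, 231, 232, 231, 198, 129, 114, 169, 212]
```

```bash
python3 -m creep '{"travel":[[0,2,0],[0,2,-3],[0,2,-8],[0,2,-13],[0,2,-18],[0,2,-23],[0,2,-28],[0,2,-32],[0,2,-35],[0,2,-37]],"turn":[0,0,0,0,0,0,0,0,0,0],"fingers":[-1,-1,-1,-1,-1,-1,-1,-1,-1,-1]}' | head -5; python3 st.py; python3 -c "
from h import *
snap('top','t16');snap('side','s16');s=arm.read_state();print(s['ft_force'],s['moment'],s['position'])"
```

```text
clock: 36.4
position: [496.0, 327.1, 42.8]
ee_rot: [0.014, 0.955, 0.001, 0.297]
ft_force: [-0.7, -0.6, -3.7]
gripper_width: 0.344
q [-0.17  0.62 -1.    2.24  1.56  0.99 -0.72] p [496.  327.1  42.8] 
x [-0.823  0.027 -0.568] y [0.025 1.    0.011] z [ 0.568 -0.006 -0.823] lean 34.6 az -0.6 rad az 33.4 grasp [485.2 327.2  58.4] F [-0.7 -0.6 -3.7] w 0.344 t 36.4
[ 0.49918167 -0.40337069 -3.80028942] [-0.02317639  1.39039791 -0.01239742] [495.97119257 327.08536905  42.84249622]
```

```bash
python3 -m creep '{"travel":[[0,0,-1],[0,0,-2],[0,0,-3],[0,0,-3],[0,0,-4],[0,0,-4],[0,0,-4],[0,0,-4],[0,0,-4],[0,0,-4]],"turn":[0,0,0,0,0,0,0,0,0,0],"fingers":[-1,-1,-1,-1,-1,-1,-1,-1,-1,-1]}' | head -5; python3 -c "
from h import *
s=arm.read_state();print(s['ft_force'],s['moment'],s['position'])"
```

```text
clock: 37.5
position: [495.9, 327.3, 39.6]
ee_rot: [0.014, 0.955, 0.001, 0.298]
ft_force: [-7.0, -3.1, 7.8]
gripper_width: 0.344
[-7.04195752 -3.0966293   7.7655204 ] [-0.73103622  1.01333832 -0.52313754] [495.92376181 327.25781111  39.62256324]
```

```bash
python3 -m creep '{"travel":[[0,0,1],[-1,0,1],[-2,0,1],[-3,0,1],[-4,0,1],[-5,0,1],[-5,0,0],[-5,0,0],[-5,0,-1],[-5,0,-1]],"turn":[0,0,0,0,0,0,0,0,0,0],"fingers":[-1,-1,-1,-1,-1,-1,-1,-1,-1,-1]}' | head -5; python3 -c "
from h import *
s=arm.read_state();print(s['ft_force'],s['moment'],s['position'])"
```

```text
clock: 38.5
position: [491.6, 327.5, 39.3]
ee_rot: [0.014, 0.954, 0.001, 0.299]
ft_force: [-5.8, -3.7, 18.1]
gripper_width: 0.344
[-5.8443954  -3.72051709 18.0568057 ] [-0.94210436 -0.6195853  -0.65396793] [491.63258895 327.53348668  39.34248366]
```

```bash
python3 -m creep '{"travel":[[0,-1,1],[0,-1,1],[0,-1,1],[0,-1,1],[0,-1,1],[0,-1,1],[0,-1,1],[0,-1,1],[0,-1,1],[0,-1,1]],"turn":[0,0,0,0,0,0,0,0,0,0],"fingers":[-1,-1,-1,-0.2,0,0.2,0.2,0.2,0.2,0.2]}' | head -8; python3 -c "
from h import *
s=arm.read_state();print(s['ft_force'],s['moment'],s['position']);snap('top','t17');snap('side','s17')
a=cv2.imread('pics/s16.png');b=cv2.imread('pics/s17.png');t=a[195:245,268:300]
"
```

```text
clock: 39.5
position: [491.0, 326.1, 39.1]
ee_rot: [0.014, 0.955, 0.001, 0.297]
ft_force: [0.6, -0.6, -1.3]
gripper_width: 0.602
gripper_force: 0.0
[ 0.55552927 -0.55059371 -1.27267287] [-0.01123242  0.62443412  0.01605527] [491.04006364 326.0933936   39.06454541]
```

```bash
python3 -m creep '{"travel":[[-3,0,4],[-9,0,13],[-17,0,25],[-28,0,41],[-40,0,58],[-51,0,78],[-58,0,105],[-62,0,135],[-64,0,165],[-64,0,190]],"turn":[0,0,0,0,0,0,0,0,0,0],"fingers":[0.2,0.2,0.2,0.2,0.2,0.2,0.2,0.2,0.2,0.2]}' | head -8; python3 - <<'E'
from pr import *
np.set_printoptions(precision=1,suppress=True)
snap('top','t18');snap('side','s18')
im=cv2.imread('pics/t18.png').max(2)
c=np.array([522.6,325.5,77])
print('pred top rim edges',[proj('t18',c+[65*np.sin(a),d,65*np.cos(a)]) for a in (-1,0,1) for d in (15,-15)])
for r in range(218,282,4):
    w=np.where(im[r,140:200]<50)[0]+140
    b=np.split(w,np.where(np.diff(w)>2)[0]+1); print(r,[(int(x[0]),int(x[-1])) for x in b if len(x)>2],end=' ')
w=np.argwhere(im[215:290,158:168]<50)+[215,158];print('\nrows',w[:,0].min(),w[:,0].max(),'pred',proj('t18',c+[65,0,0]),proj('t18',c-[65,0,0]))
for a in ((222,285,196,232,'spare'),(150,190,175,215,'jar'),(145,192,390,432,'tin'),(268,295,282,368,'brush')):
    t=cv2.imread('pics/top0.png')[a[0]:a[1],a[2]:a[3]];b=cv2.imread('pics/t18.png')[a[0]-10:a[1]+10,a[2]-10:a[3]+10];print(a[4],cv2.minMaxLoc(cv2.matchTemplate(b,t,cv2.TM_CCOEFF_NORMED))[1::2])
g=cv2.imread('pics/s18.png').max(2);q=(659,23,.14)
for phi in (1.2,1.3,1.4,1.5,1.55,1.6): print(phi,[int(g[tuple(proj('s18',P(q,(-6-(94+k)*np.cos(phi),80,172+(94+k)*np.sin(phi)))).round().astype(int)[::-1])]) for k in (-15,0,15)])
E
```

```text
clock: 40.6
position: [425.9, 326.9, 231.2]
ee_rot: [0.013, 0.954, 0.002, 0.298]
ft_force: [-0.3, 0.5, 0.1]
gripper_width: 0.599
gripper_force: 0.0
pred top rim edges [array([155. , 275.3]), array([169.4, 274.9]), array([151. , 247.6]), array([165.7, 247.2]), array([156.4, 224.1]), array([170.5, 223.8])]
218 [] 222 [(163, 173)] 226 [(158, 176)] 230 [(156, 170)] 234 [(155, 169)] 238 [(154, 168)] 242 [(154, 167)] 246 [(154, 167)] 250 [(154, 167)] 254 [(154, 167)] 258 [(154, 167)] 262 [(155, 168)] 266 [(155, 169)] 270 [(157, 171)] 274 [(158, 177)] 278 [(163, 173)] 
rows 222 279 pred [168.5 222.3] [167.2 281.1]
spare (0.9996798634529114, (10, 10))
jar (0.9997304081916809, (10, 10))
tin (0.9997759461402893, (10, 10))
brush (0.9994860887527466, (10, 10))
1.2 [181, 180, 171]
1.3 [179, 174, 180]
1.4 [180, 181, 195]
1.5 [158, 186, 175]
1.55 [46, 70, 44]
1.6 [112, 13, 23]
```

The wheel sits centred in the bay: tread columns 154–167, rows 222–279, against 222–281 predicted. The spare, jar, tin and brush have not moved, and the lever is still up. Handing in.

```bash
python3 -c "
from rig import arm
print(arm.job_done())"
```

```text
the job is handed in; nothing more can be done
None
```

The wheel is off the press and standing in the empty bay, the lever is still open, and the job was handed in after about 41 s; the hand-in gave no verdict, but the last pictures show the wheel centred in the bay and the spare, jar, tin and brush unmoved.

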